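Find the free-running hub and load the tape

TASK

Of the three turntable hubs on the tape stand one runs freely, one drags and one is jammed: feel which is which by turning them gently by their finger posts, a centimetre or two of travel, never pressing on a hub with more than 15 N. When you have turned the free-running one, put the brown tape roll that lies beside the stand over its boss, lowered until it lies flat on the disc before you let go, and leave the other things on the table where they are.

Things in the scene. Friction and masses are not known exactly. Their poses are not given: they have to be found in the camera images.
- stand: spool stand fixed to the table: grey plate 110 x 345 x 12 mm with three turntable hubs 120 mm apart in a row along its y axis. Origin: centre of its underside
- hub_1: turntable hub at +120 mm on the stand's y axis (the left one). Origin: on its upright turning axis at the top of its 92 mm disc (42 mm above the table), where a tape roll rests; z up. Grey centring boss on the disc: 67 mm diameter for 5 mm, then tapering to 58 mm at 10 mm height. Steel finger post on the boss, 10 mm diameter, 26 mm out along the hub's own x axis. Turns without limit either way
- post_1 (a point): on the axis of hub_1's finger post, 17 mm above the disc (the post stands from 10 to 24 mm above it). Push to feel: a free hub keeps turning slowly with under 1.5 N here, a dragging one needs about 7 N, a jammed one only gives springily, about 3 N per mm. Which hub is which changes from run to run and cannot be seen; none coasts when let go
- hub_2: turntable hub in the middle of the stand. Origin: on its upright turning axis at the top of its 92 mm disc (42 mm above the table), where a tape roll rests; z up. Grey centring boss on the disc: 67 mm diameter for 5 mm, then tapering to 58 mm at 10 mm height. Steel finger post on the boss, 10 mm diameter, 26 mm out along the hub's own x axis. Turns without limit either way
- post_2 (a point): on the axis of hub_2's finger post, 17 mm above the disc (the post stands from 10 to 24 mm above it). Push to feel: a free hub keeps turning slowly with under 1.5 N here, a dragging one needs about 7 N, a jammed one only gives springily, about 3 N per mm. Which hub is which changes from run to run and cannot be seen; none coasts when let go
- hub_3: turntable hub at -120 mm on the stand's y axis (the right one). Origin: on its upright turning axis at the top of its 92 mm disc (42 mm above the table), where a tape roll rests; z up. Grey centring boss on the disc: 67 mm diameter for 5 mm, then tapering to 58 mm at 10 mm height. Steel finger post on the boss, 10 mm diameter, 26 mm out along the hub's own x axis. Turns without limit either way
- post_3 (a point): on the axis of hub_3's finger post, 17 mm above the disc (the post stands from 10 to 24 mm above it). Push to feel: a free hub keeps turning slowly with under 1.5 N here, a dragging one needs about 7 N, a jammed one only gives springily, about 3 N per mm. Which hub is which changes from run to run and cannot be seen; none coasts when let go
- tape_center (a point): centre (half-way up, on the axis) of the roll of brown packing tape lying flat on the table to the left of the stand: outer diameter 100 mm, 48 mm high, open core about 72 mm clear, ring wall 11 to 14 mm thick, 0.12 kg, z along its axis. The core fits over a hub's boss with about 2.5 mm play all round; seated, this point is 24 mm above the disc
- glue_stick_center (a point): centre of a standing glue stick, 25 mm diameter, 85 mm high, behind the stand; a bystander, loose
- jar_center (a point): centre of a small chip jar with a white lid, 44 mm diameter, 69 mm high, behind the tape roll; a bystander, loose
- staple_box_center (a point): centre of a small box of staples, 40 x 82 x 26 mm, in front of the tape roll; a bystander, loose
Not all that is in view belongs to the job. Of the things that look like the part that bears tape_center, the middle-sized one is meant.

How it is judged:
By the outcome, as a careful person would: the job done as asked, in the order asked, and still so for the second after the job is handed in, with the robot touching nothing.
It also fails if it takes over 64 s, if anything falls off the work surface, if the arm or the gripper's body presses on something with over 40 N, if the wrist force passes 120 N, or if a joint passes its speed limit or range.

ROBOT

A 6-joint arm with a two-finger parallel gripper is mounted at the origin on a cart in front of the work surface, level with it; the furniture and walls round the work are solid. World frame = base frame: x ahead of the robot, y to its left, z up, the work surface at z = 0. Lengths are in m, angles in rad, forces in N, time in s.
With the tool pointing down it reaches from about 0.35 to 0.725 m from the base axis. Payload 6 kg.
Tool frame: the origin (TCP) lies at the very end of the fingers, on their centre line; the grasp point (between the pads) lies 19 mm behind it; z points along the fingers, y is the line along which they close (so a half turn about z gives the same grasp; the last joint's range is limited). The gripper opens to 85 mm and grips with 20 to 120 N. Pads are 22 mm wide; open, the fingers measure 114 mm over their backs; the gripper's body (76 mm by 85 mm) begins 54 mm behind the grasp point. The pads swing forward as they close: fully open they stand 13 mm farther back than shut.
Start: joints at [-0.992, 0.04, 0.085, 0, -1.615, -0.334], TCP at [0.145, -0.582, 0.231] pointing down, gripper open.
Joint ranges: [-2.56, 2.56], [-1.29, 2.01], [-1.08, 1.49], [-3.29, 1.98], [-2.81, -0.18], [-2.99, 2.99]. Speed limits (rad/s): [2.57, 2.57, 3.01, 3.14, 3.14, 3.14].

INTERFACE

Orientations are given as a unit quaternion [w, x, y, z].
In Python, from rig import r gives the robot as it stands.
- The arm moves only by the tool drive_tool, never from a script. Its argument "series" is a list of rows, each a list of 2 entries, a list of its own where there are three numbers: the shift along the tool's x, y, z normalised to -1 to 1, where 1 is 0.025 m, then the turn, a rotation vector about the tool's x, y, z normalised to -1 to 1, where 1 is 0.12 rad. A call has 1 to 8 rows; each row shifts and turns the commanded pose from where the row before left it, along the tool's axes as they then stand; what a row does not reach is not made up. A row lasts 1/12 s, in which the tool goes at most 41.7 mm and 7.16 degrees, less where a joint would pass 70% of its speed; a pose out of reach is approached as far as the arm can. A call with a number of a shift or a turn outside -1 to 1 is refused whole. A call with a gripper value outside its range is refused whole. "fingers" is the finger opening in mm, from 0 to 85.4, set as the call begins (left out, the last holds). The fingers move at their own pace and stop on an object; "squeeze" is the grip in N (left out, the last holds). Time passes only in rows, so rows that do not move let the fingers close. It gives the time, the measured TCP pose, the force, the opening and the grip force at its end, in the units of the state.
- r.get_state(): the state, without advancing time (a new reading comes with each control period).
- r.grab_frame(name): name is "side" or "top" or "wrist"; returns a dict with "img" (400x640x3 uint8, red, green, blue), "camera_matrix" (3x3 intrinsics, pixels), "D" ([k1, k2, p1, p2, k3] as OpenCV has them; the pictures are not rectified), "eye" and "rotation" of the camera in the world. Camera axes: x right, y up, looking along -z (the intrinsics and any distortion apply to the point x, -y, -z); pixel columns grow to the right and rows downward; lengths in m; the calibration is good to about 2 mm. A picture is of the moment at which its call begins. There is no depth.
- r.finish_job(): hands the job in; it is judged then, once.
The state is a dict: "clock": time; "qpos": joint angles; "joint_velocities": joint speeds; "joint_efforts": joint torques, N m; "tool_pos": TCP position; "eef_rot": TCP orientation; "contact_force": force on the tool from outside, world axes, zero at the start; "ft_torque": the same for the moment, N m; "width": finger opening in m; "gripper_force": force on a finger pad.
Only numpy, scipy, OpenCV 4.12 (cv2) and the standard library are available. Lean on these libraries where they do the work, as an engineer would, in place of code of your own. Each camera call takes 0.05 s, during which the arm holds its last target. There are 200 camera calls.

## Working session

There is one attempt and no reset: what is moved stays moved. The work goes in short steps, Python scripts to look and compute and a tool call to move; the robot and the scene stay as the last step left them, time stands still between calls to the robot, and variables do not carry over. Pictures are saved under pics/ and viewed, at most 10 in all, crops included, and the job is handed in when it is done.

Besides the shell and the picture viewer there is one more tool, called as name(argument=value, ...) on one line, values as JSON. drive_tool: Moves the arm, as the interface text tells. Its arguments: {"type":"object","properties":{"series":{"type":"array"},"fingers":{"type":"number"},"squeeze":{"type":"number"}},"required":["series"]}

```bash
mkdir -p pics; ls
python3 - <<'E'
from rig import r
import cv2,pickle
for n in("top","side"):
    f=r.grab_frame(n); cv2.imwrite(f"pics/{n}0.png",f["img"][:,:,::-1]); pickle.dump(f,open(f"{n}0.pkl","wb"))
    print(n,f["camera_matrix"],f["D"],f["eye"],f["rotation"])
print(r.get_state())
E
```

```text
pics
top [[364.4939839    0.         328.05104353]
 [  0.         364.4939839  194.45326695]
 [  0.           0.           1.        ]] [0.02336217 0.         0.         0.         0.        ] [0.31304566 0.30153177 0.90334425] [-0.69796008 -0.04972533  0.0512166   0.71256998]
side [[492.27182179   0.         326.92462639]
 [  0.         492.27182179 196.56571822]
 [  0.           0.           1.        ]] [-0.11165548  0.          0.          0.          0.        ] [0.38550602 1.12983056 0.64747545] [-0.01281156 -0.02034263  0.46640966  0.88424209]
{'clock': 0.1, 'qpos': array([-9.92278202e-01,  4.07832346e-02,  8.38712062e-02, -4.01257141e-04,
       -1.61551667e+00, -3.33690675e-01]), 'joint_velocities': array([ 0.00084324, -0.0007285 ,  0.002974  ,  0.00250212, -0.00131967,
       -0.00036871]), 'joint_efforts': array([-3.80840895e-03, -3.69348192e+01,  3.48282158e+01,  6.95164070e+00,
       -4.50058913e-03, -2.43986847e-05]), 'tool_pos': array([ 0.14541632, -0.58179164,  0.23034055]), 'eef_rot': array([-1.79546200e-04, -1.22116920e-01,  9.92515366e-01,  8.21033030e-04]), 'contact_force': array([0.45190153, 0.41299136, 0.07972864]), 'ft_torque': array([-0.01740833, -0.02279207,  0.01233179]), 'gripper_force': 0.0, 'width': 0.08539969245546926}
```

View pics/top0.png

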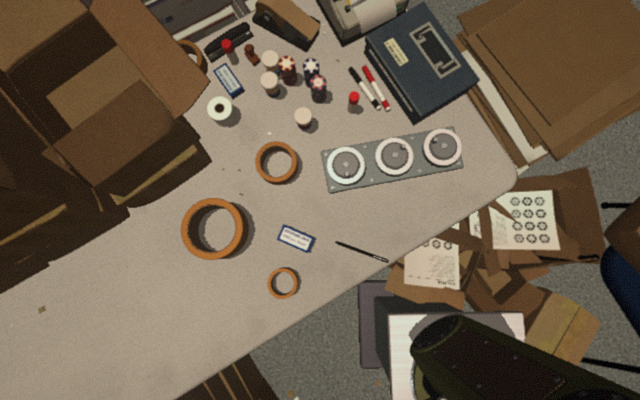

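View pics/side0.png

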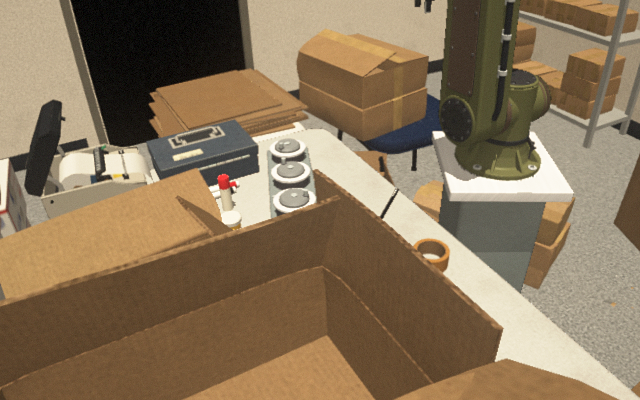

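The top view shows the middle-sized roll at about (277,162), with the large one at (212,229) and the small one at (283,283). The hubs are at (346,165), (394,155) and (442,147). I'll zoom in for the posts and localise everything.

```bash
cat > h.py <<'E'
import numpy as np,cv2,pickle
from scipy.spatial.transform import Rotation as R
def Rq(q): return R.from_quat(np.r_[q[1:],q[0]])
def rmat(f):
    q=np.array(f["rotation"]); return Rq(q).as_matrix() if q.size==4 else q
def unproj(f,uv,z):
    p=cv2.undistortPoints(np.array(uv,float).reshape(-1,1,2),f["camera_matrix"],np.array(f["D"])).reshape(-1,2)
    d=np.c_[p[:,0],-p[:,1],-np.ones(len(p))]@rmat(f).T
    e=np.array(f["eye"]); return e+d*((z-e[2])/d[:,2])[:,None]
def proj(f,X):
    c=(np.atleast_2d(X)-f["eye"])@rmat(f)
    return cv2.projectPoints(c*[1,-1,-1],np.zeros(3),np.zeros(3),f["camera_matrix"],np.array(f["D"]))[0].reshape(-1,2)
E
python3 - <<'E'
from h import *
f=pickle.load(open("top0.pkl","rb"))
for n,uv,z in [("tape",(277,162),.048),("h1",(346,165),.042),("h2",(394,155),.042),("h3",(442,147),.042),("big",(212,229),.05),("small",(283,283),.03),("box",(296,238),.026),("jar",(303,118),.069)]: print(n,unproj(f,[uv],z)[0].round(4))
a=cv2.resize(f["img"][120:200,240:480],None,fx=3.3,fy=3.3,interpolation=cv2.INTER_CUBIC)
g=pickle.load(open("side0.pkl","rb"))["img"][130:220,260:330]
b=cv2.resize(g,None,fx=3.6,fy=3.6,interpolation=cv2.INTER_CUBIC)
c=np.zeros((a.shape[0]+b.shape[0],a.shape[1],3),np.uint8);c[:a.shape[0]]=a;c[a.shape[0]:,:b.shape[1]]=b
cv2.imwrite("pics/c0.png",c[:,:,::-1])
E
```

```text
tape [0.5173 0.4193 0.048 ]
h1 [0.5079 0.2536 0.042 ]
h2 [0.5302 0.1367 0.042 ]
h3 [0.5475 0.0195 0.042 ]
big [0.3602 0.5701 0.05  ]
small [0.232  0.4079 0.03  ]
box [0.3357 0.3771 0.026 ]
jar [0.6182 0.3543 0.069 ]
```

View pics/c0.png

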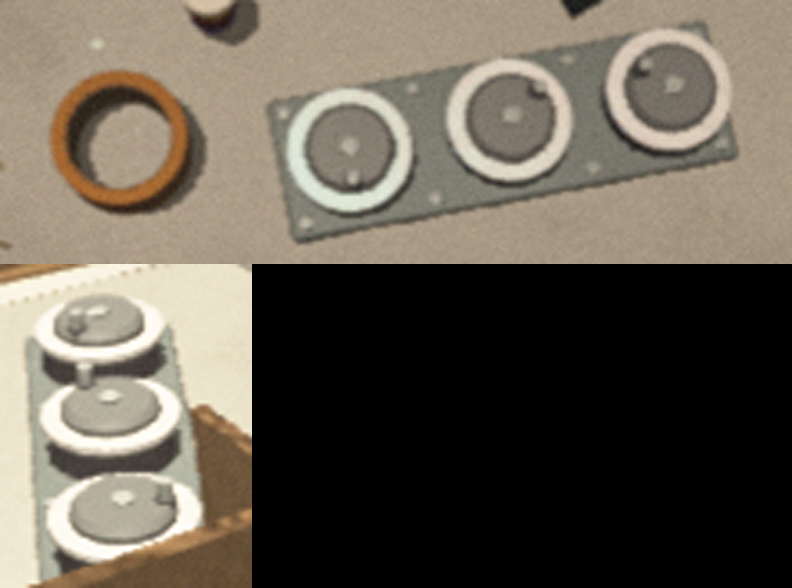

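Run:
```python
from h import *
f=pickle.load(open("top0.pkl","rb"))
o=lambda x,y:(240+(x+.5)/3.3-.5,120+(y+.5)/3.3-.5)
H=[unproj(f,[o(*p)],.042)[0] for p in[(349,150),(510,120),(668,90)]]
P=[unproj(f,[o(*p)],.066)[0] for p in[(353,180),(539,88),(645,66)]]
for h,p in zip(H,P): d=p-h; print(h.round(4),p.round(4),np.hypot(*d[:2]).round(4),np.degrees(np.arctan2(d[1],d[0])).round(1))
s=H[0]-H[2]; print(np.linalg.norm(s),np.degrees(np.arctan2(-s[0],s[1])))
print(unproj(f,[o(120,138)],.048))
q=[-1.79546200e-04, -1.22116920e-01,  9.92515366e-01,  8.21033030e-04]
M=Rq(q).as_matrix(); print(M.round(3)); print((np.array([.53,.12,.23])-[.1454,-.5818,.2303])@M/.025)
```

```text
[0.5077 0.255  0.042 ] [0.4804 0.2541 0.066 ] 0.0272 -178.0
[0.5277 0.1363 0.042 ] [0.5447 0.1191 0.066 ] 0.0242 -45.2
[0.5477 0.0193 0.042 ] [0.5592 0.0425 0.066 ] 0.0259 63.6
0.2390821051038247 9.649196699064598
[[0.51861441 0.42165211 0.048     ]]
[[-0.97  -0.242 -0.001]
 [-0.242  0.97   0.002]
 [ 0.     0.002 -1.   ]]
[-21.72999677  23.50552541   0.04795226]
```

drive_tool(series=[[[-0.9, 0.98, 0], [0, 0, 0]], [[-0.9, 0.98, 0], [0, 0, 0]], [[-0.9, 0.98, 0], [0, 0, 0]], [[-0.9, 0.98, 0], [0, 0, 0]], [[-0.9, 0.98, 0], [0, 0, 0]], [[-0.9, 0.98, 0], [0, 0, 0]], [[-0.9, 0.98, 0], [0, 0, 0]], [[-0.9, 0.98, 0], [0, 0, 0]]], fingers=0)

```text
clock: 0.77
tool_pos: [0.2728, -0.3468, 0.2309]
eef_rot: [-0.0, -0.122, 0.993, 0.0]
contact_force: [1.2, -0.4, 0.0]
width: -0.0001
gripper_force: 0.0
```

drive_tool(series=[[[-0.9, 0.98, 0], [0, 0, 0]], [[-0.9, 0.98, 0], [0, 0, 0]], [[-0.9, 0.98, 0], [0, 0, 0]], [[-0.9, 0.98, 0], [0, 0, 0]], [[-0.9, 0.98, 0], [0, 0, 0]], [[-0.9, 0.98, 0], [0, 0, 0]], [[-0.9, 0.98, 0], [0, 0, 0]], [[-0.9, 0.98, 0], [0, 0, 0]]])

```text
clock: 1.43
tool_pos: [0.4, -0.1128, 0.2312]
eef_rot: [0.0, -0.122, 0.992, 0.0]
contact_force: [0.9, -0.9, 0.5]
width: -0.0
gripper_force: 0.0
```

drive_tool(series=[[[-0.9, 0.98, 0], [0, 0, 0]], [[-0.9, 0.98, 0], [0, 0, 0]], [[-0.9, 0.98, 0], [0, 0, 0]], [[-0.9, 0.98, 0], [0, 0, 0]], [[-0.9, 0.98, 0], [0, 0, 0]], [[-0.9, 0.98, 0], [0, 0, 0]], [[-0.8, 0.5, 0], [0, 0, 0]], [[0, 0, 0], [0, 0, 0]]])

```text
clock: 2.1
tool_pos: [0.5125, 0.0807, 0.2291]
eef_rot: [-0.002, -0.123, 0.992, -0.0]
contact_force: [-0.9, 0.3, -0.8]
width: 0.0001
gripper_force: 0.0
```

Run:
```python
from h import *
from rig import r
f=r.grab_frame("wrist"); cv2.imwrite("pics/w1.png",f["img"][:,:,::-1]); pickle.dump(f,open("w1.pkl","wb"))
s=r.get_state();print(s["clock"],s["tool_pos"],s["eef_rot"],s["contact_force"],s["width"],f["eye"],rmat(f))
for P in([.5477,.0193,.042],[.5592,.0425,.066],[.5277,.1363,.042],[.5447,.1191,.066],[.5077,.255,.042],[.4804,.2541,.066]):print(proj(f,P).round(1))
```

```text
2.15 [0.5116643  0.0792532  0.22955032] [-1.65641819e-03 -1.23063289e-01  9.92397366e-01 -3.88313873e-04] [ 0.23983899  0.19399099 -0.33641364] 4.269317711351423e-05 [0.43268146 0.06036153 0.37275041] [[-2.45682263e-01 -9.18388357e-01 -3.10166168e-01]
 [ 9.69349931e-01 -2.33085474e-01 -7.76651378e-02]
 [-9.68470129e-04 -3.19740500e-01  9.47504657e-01]]
[[250.7 192.2]]
[[266.2 214.4]]
[[358.  200.3]]
[[340.7 218.6]]
[[463.  208.5]]
[[482.6 192.2]]
```

View pics/w1.png

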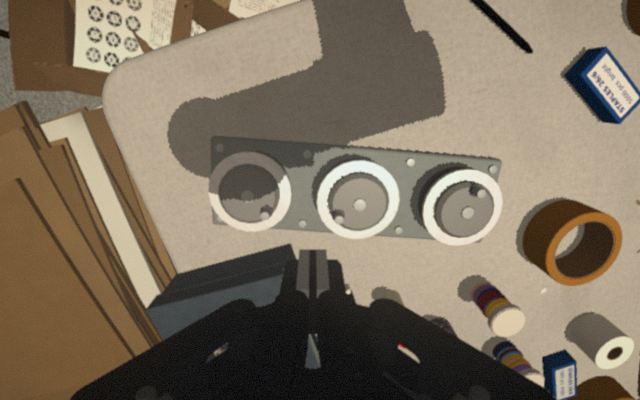

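drive_tool(series=[[[0, 0, 0.7], [0, 0, 0.91]], [[0, 0, 0.7], [0, 0, 0.91]], [[0, 0, 0.7], [0, 0, 0.91]], [[0, 0, 0.7], [0, 0, 0.91]], [[0, 0, 0.7], [0, 0, 0.91]], [[0, 0, 0.7], [0, 0, 0.91]], [[0, 0, 0.7], [0, 0, 0.91]], [[-0.7, -0.16, 0], [0, 0, 0]]])

```text
clock: 2.82
tool_pos: [0.5215, 0.0656, 0.1048]
eef_rot: [-0.003, 0.26, 0.966, -0.001]
contact_force: [0.6, 0.2, 0.3]
width: -0.0001
gripper_force: 0.0
```

drive_tool(series=[[[-0.7, -0.16, 0], [0, 0, 0]], [[0, 0, 0], [0, 0, 0]], [[0, 0, 0], [0, 0, 0]]])

```text
clock: 3.07
tool_pos: [0.5376, 0.0524, 0.1086]
eef_rot: [-0.0, 0.258, 0.966, -0.0]
contact_force: [-0.2, 0.1, 1.0]
width: -0.0003
gripper_force: 0.0
```

```bash
cat > go.py <<'E'
import sys
from h import *
from rig import r
def go(*t):
    s=r.get_state(); M=Rq(s["eef_rot"]).as_matrix(); d=(np.array(t)-s["tool_pos"])@M/.025
    print(round(s["clock"],2),s["tool_pos"].round(4),"x",M[:2,0].round(3),"y",M[:2,1].round(3),"z",M[:,2].round(3),"F",s["contact_force"].round(1),"q",s["qpos"].round(2),"go",d.round(2))
if __name__=="__main__": go(*map(float,sys.argv[1:]))
E
python3 go.py .5384 .0545 .058
```

```text
3.07 [0.5376 0.0524 0.1086] x [-0.867  0.498] y [0.498 0.867] z [-0.001 -0.    -1.   ] F [-0.2  0.1  1. ] q [ 0.47 -0.1  -0.27 -0.   -1.4  -2.56] go [0.01 0.09 2.02]
```

drive_tool(series=[[[0, 0.08, 0.6], [0, 0, 0]], [[0, 0, 0.6], [0, 0, 0]], [[0, 0, 0.5], [0, 0, 0]], [[0, 0, 0.3], [0, 0, 0]], [[0, 0, 0], [0, 0, 0]], [[0, 0, 0], [0, 0, 0]]])

```text
clock: 3.57
tool_pos: [0.5387, 0.0552, 0.059]
eef_rot: [-0.0, 0.257, 0.966, -0.0]
contact_force: [0.1, -0.9, 0.6]
width: -0.0002
gripper_force: 0.0
```

drive_tool(series=[[[-0.08, 0, 0], [0, 0, 0]], [[-0.08, 0, 0], [0, 0, 0]], [[-0.08, 0, 0], [0, 0, 0]]])

```text
clock: 3.82
tool_pos: [0.5447, 0.0523, 0.0597]
eef_rot: [0.001, 0.257, 0.966, 0.0]
contact_force: [-0.3, 0.1, -0.6]
width: -0.0003
gripper_force: 0.0
```

drive_tool(series=[[[-0.05, 0, 0], [0, 0, 0]], [[-0.05, 0, 0], [0, 0, 0]], [[0, 0, 0], [0, 0, 0]]])

```text
clock: 4.07
tool_pos: [0.5464, 0.0509, 0.0589]
eef_rot: [0.0, 0.257, 0.966, 0.0]
contact_force: [-0.3, -0.3, -0.1]
width: 0.0
gripper_force: 0.0
```

drive_tool(series=[[[-0.04, 0, 0], [0, 0, 0]], [[-0.04, 0, 0], [0, 0, 0]], [[0, 0, 0], [0, 0, 0]]])

```text
clock: 4.32
tool_pos: [0.5478, 0.0501, 0.0587]
eef_rot: [-0.0, 0.257, 0.966, 0.0]
contact_force: [-1.1, 0.3, 1.0]
width: -0.0003
gripper_force: 0.6
```

drive_tool(series=[[[-0.04, 0, 0], [0, 0, 0]], [[-0.04, 0, 0], [0, 0, 0]], [[0, 0, 0], [0, 0, 0]]])

```text
clock: 4.57
tool_pos: [0.5491, 0.0495, 0.0587]
eef_rot: [-0.001, 0.257, 0.966, 0.0]
contact_force: [-4.6, 1.8, 1.5]
width: 0.0002
gripper_force: 2.4
```

drive_tool(series=[[[-0.04, 0, 0], [0, 0, 0]], [[-0.03, 0, 0], [0, 0, 0]], [[0, 0, 0], [0, 0, 0]]])

```text
clock: 4.82
tool_pos: [0.5505, 0.0489, 0.0587]
eef_rot: [-0.001, 0.257, 0.966, 0.0]
contact_force: [-4.6, 2.4, 2.7]
width: -0.0
gripper_force: 2.8
```

drive_tool(series=[[[-0.04, 0, 0], [0, 0, 0]], [[-0.04, 0, 0], [0, 0, 0]], [[0, 0, 0], [0, 0, 0]]])

```text
clock: 5.07
tool_pos: [0.5524, 0.0479, 0.0586]
eef_rot: [-0.001, 0.257, 0.966, 0.0]
contact_force: [-3.7, 3.4, 1.5]
width: -0.0001
gripper_force: 2.5
```

drive_tool(series=[[[-0.06, 0, 0], [0, 0, 0]], [[-0.06, 0, 0], [0, 0, 0]], [[0, 0, 0], [0, 0, 0]]])

```text
clock: 5.32
tool_pos: [0.555, 0.0463, 0.0587]
eef_rot: [-0.001, 0.257, 0.966, 0.0]
contact_force: [-2.2, 3.3, 1.7]
width: 0.0001
gripper_force: 2.1
```

drive_tool(series=[[[-0.06, 0, 0], [0, 0, 0]], [[-0.06, 0, 0], [0, 0, 0]], [[-0.06, 0, 0], [0, 0, 0]]])

```text
clock: 5.57
tool_pos: [0.5581, 0.044, 0.0586]
eef_rot: [-0.002, 0.257, 0.966, -0.0]
contact_force: [-8.6, 4.2, 4.5]
width: 0.0002
gripper_force: 4.5
```

Hub 3 turned about 10 mm at a roughly constant 5–9 N, so it drags. Next is hub 2.

drive_tool(series=[[[0.4, 0, 0], [0, 0, 0]], [[0, 0, -0.9], [0, 0, 0]], [[0, 0, -0.2], [0, 0, 0]], [[0, 0, 0], [0, 0, 0]]])

```text
clock: 5.9
tool_pos: [0.5521, 0.0488, 0.0887]
eef_rot: [0.002, 0.257, 0.966, 0.001]
contact_force: [0.2, -0.2, 0.6]
width: 0.0001
gripper_force: 0.0
```

```bash
python3 go.py .5327 .0983 .0585
```

```text
5.9 [0.5521 0.0488 0.0887] x [-0.868  0.496] y [0.496 0.868] z [ 0.005  0.001 -1.   ] F [ 0.2 -0.2  0.6] q [ 0.45 -0.06 -0.27  0.   -1.35 -2.54] go [1.66 1.33 1.21]
```

drive_tool(series=[[[0.83, 0.67, 0], [0, 0, 0]], [[0.83, 0.66, 0], [0, 0, 0]], [[0, 0, 0], [0, 0, 0]], [[0, 0, 0.7], [0, 0, 0]], [[0, 0, 0.5], [0, 0, 0]], [[0, 0, 0], [0, 0, 0]]])

```text
clock: 6.4
tool_pos: [0.5292, 0.0971, 0.0522]
eef_rot: [-0.002, 0.257, 0.966, -0.001]
contact_force: [-0.8, -0.5, -0.8]
width: -0.0001
gripper_force: 0.0
```

drive_tool(series=[[[0, 0.08, 0], [0, 0, 0]], [[0, 0.08, 0], [0, 0, 0]], [[0, 0, 0], [0, 0, 0]]])

```text
clock: 6.65
tool_pos: [0.5339, 0.1015, 0.057]
eef_rot: [0.0, 0.257, 0.966, 0.0]
contact_force: [-1.2, -0.5, 0.0]
width: 0.0001
gripper_force: 0.0
```

drive_tool(series=[[[0, 0.06, 0], [0, 0, 0]], [[0, 0.06, 0], [0, 0, 0]], [[0, 0, 0], [0, 0, 0]]])

```text
clock: 6.9
tool_pos: [0.535, 0.1039, 0.0567]
eef_rot: [0.0, 0.257, 0.966, 0.0]
contact_force: [0.3, -0.2, 1.2]
width: 0.0005
gripper_force: 0.4
```

drive_tool(series=[[[0, 0.04, 0], [0, 0, 0]], [[0, 0.04, 0], [0, 0, 0]], [[0, 0, 0], [0, 0, 0]]])

```text
clock: 7.15
tool_pos: [0.5358, 0.105, 0.0566]
eef_rot: [0.0, 0.257, 0.966, -0.001]
contact_force: [0.3, -4.2, 2.4]
width: -0.0002
gripper_force: 2.1
```

drive_tool(series=[[[0, 0.03, 0], [0, 0, 0]], [[0, 0.02, 0], [0, 0, 0]], [[0, 0, 0], [0, 0, 0]]])

```text
clock: 7.4
tool_pos: [0.5363, 0.1056, 0.0565]
eef_rot: [0.0, 0.257, 0.966, -0.001]
contact_force: [0.5, -5.4, 2.2]
width: 0.0003
gripper_force: 3.1
```

```bash
python3 go.py .5327 .0983 .0585
```

```text
7.4 [0.5363 0.1056 0.0565] x [-0.868  0.497] y [0.497 0.868] z [-0.    -0.002 -1.   ] F [ 0.5 -5.4  2.2] q [ 0.56 -0.05 -0.33  0.   -1.3  -2.65] go [-0.02 -0.32 -0.08]
```

drive_tool(series=[[[0, 0.04, 0], [0, 0, 0]], [[0, 0, 0], [0, 0, 0]]])

```text
clock: 7.57
tool_pos: [0.5368, 0.106, 0.0565]
eef_rot: [0.0, 0.257, 0.966, -0.001]
contact_force: [-0.8, -7.6, 2.2]
width: -0.0001
gripper_force: 3.7
```

Force keeps rising with almost no travel, so hub 2 is jammed. Hub 1 should be the free one, so I'll turn that next.

drive_tool(series=[[[0, -0.4, 0], [0, 0, 0]], [[0, 0, -0.9], [0, 0, 0]], [[0, 0, -0.5], [0, 0, -0.9]], [[0, 0, 0], [0, 0, -0.9]], [[0, 0, 0], [0, 0, -0.9]], [[0, 0, 0], [0, 0, -0.9]], [[0, 0, 0], [0, 0, -0.76]], [[0, 0, 0], [0, 0, 0]]])

```text
clock: 8.23
tool_pos: [0.5315, 0.0993, 0.0911]
eef_rot: [0.0, -0.004, 1.0, 0.001]
contact_force: [1.2, 1.0, -1.2]
width: -0.0
gripper_force: 0.0
```

```bash
python3 go.py .482 .230 .0585
```

```text
8.23 [0.5315 0.0993 0.0911] x [-1.    -0.007] y [-0.007  1.   ] z [-0.     0.002 -1.   ] F [ 1.2  1.  -1.2] q [ 0.56 -0.09 -0.3  -0.   -1.36 -2.12] go [1.94 5.24 1.31]
```

drive_tool(series=[[[0.33, 0.88, 0], [0, 0, 0]], [[0.33, 0.88, 0], [0, 0, 0]], [[0.32, 0.87, 0], [0, 0, 0]], [[0.32, 0.87, 0], [0, 0, 0]], [[0.32, 0.87, 0], [0, 0, 0]], [[0.32, 0.87, 0], [0, 0, 0]], [[0, 0, 0], [0, 0, 0]], [[0, 0, 0.5], [0, 0, 0]]])

```text
clock: 8.9
tool_pos: [0.4836, 0.2316, 0.081]
eef_rot: [0.002, -0.002, 1.0, 0.002]
contact_force: [0.1, -0.1, 0.9]
width: -0.0002
gripper_force: 0.0
```

drive_tool(series=[[[0, 0, 0.4], [0, 0, 0]], [[0, 0, 0.3], [0, 0, 0]], [[0, 0, 0], [0, 0, 0]], [[0, 0, 0], [0, 0, 0]]])

```text
clock: 9.23
tool_pos: [0.4827, 0.2287, 0.0602]
eef_rot: [-0.001, -0.001, 1.0, -0.001]
contact_force: [0.1, -0.1, 0.5]
width: -0.0001
gripper_force: 0.0
```

drive_tool(series=[[[0, 0.08, 0], [0, 0, 0]], [[0, 0.08, 0], [0, 0, 0]], [[0, 0, 0], [0, 0, 0]]])

```text
clock: 9.48
tool_pos: [0.4832, 0.2341, 0.0619]
eef_rot: [0.0, -0.002, 1.0, 0.0]
contact_force: [-0.5, -0.1, -0.3]
width: -0.0001
gripper_force: 0.0
```

drive_tool(series=[[[0, 0.06, 0], [0, 0, 0]], [[0, 0.06, 0], [0, 0, 0]], [[0, 0, 0], [0, 0, 0]]])

```text
clock: 9.73
tool_pos: [0.4829, 0.2371, 0.0615]
eef_rot: [0.0, -0.002, 1.0, 0.0]
contact_force: [-0.0, 0.3, 0.8]
width: -0.0001
gripper_force: 0.0
```

drive_tool(series=[[[0, 0.04, 0], [0, 0, 0]], [[0, 0.04, 0], [0, 0, 0]], [[0, 0, 0], [0, 0, 0]]])

```text
clock: 9.98
tool_pos: [0.4828, 0.2389, 0.0613]
eef_rot: [-0.0, -0.002, 1.0, 0.0]
contact_force: [-0.0, -0.1, -0.2]
width: -0.0003
gripper_force: 0.0
```

drive_tool(series=[[[0, 0, 0.12], [0, 0, 0]], [[0, 0.06, 0], [0, 0, 0]], [[0, 0.06, 0], [0, 0, 0]], [[0, 0, 0], [0, 0, 0]]])

```text
clock: 10.32
tool_pos: [0.4831, 0.242, 0.0593]
eef_rot: [0.0, -0.002, 1.0, 0.0]
contact_force: [-1.6, -1.2, 6.0]
width: 0.0004
gripper_force: 2.8
```

drive_tool(series=[[[0, 0.06, 0], [0, 0, 0]], [[0, 0.06, 0], [0, 0, 0]], [[0, 0.06, 0], [0, 0, 0]]])

```text
clock: 10.57
tool_pos: [0.4834, 0.2464, 0.0593]
eef_rot: [0.001, -0.002, 1.0, 0.0]
contact_force: [-0.6, -0.6, 4.8]
width: 0.0001
gripper_force: 2.6
```

drive_tool(series=[[[0, 0.06, 0], [0, 0, 0]], [[0, 0.06, 0], [0, 0, 0]], [[0, 0.06, 0], [0, 0, 0]]])

```text
clock: 10.82
tool_pos: [0.4837, 0.2509, 0.0594]
eef_rot: [0.001, -0.002, 1.0, 0.0]
contact_force: [1.3, -1.5, 5.0]
width: 0.0001
gripper_force: 2.6
```

Run:
```python
from h import *
from rig import r
f=r.grab_frame("wrist"); pickle.dump(f,open("w2.pkl","wb"))
i=f["img"][100:400,150:550];cv2.imwrite("pics/w2.png",cv2.resize(i,None,fx=2,fy=2,interpolation=cv2.INTER_CUBIC)[:,:,::-1])
s=r.get_state();print(s["tool_pos"],s["contact_force"],proj(f,[[.5077,.255,.042],[.4804,.2541,.066],s["tool_pos"]])-[150,100])
```

```text
[0.48372006 0.25118753 0.05937866] [ 0.86245079 -0.15691677  5.48159216] [[169.12687704 183.53231581]
 [168.92672818 163.9853473 ]
 [162.96684759 163.03163575]]
```

View pics/w2.png

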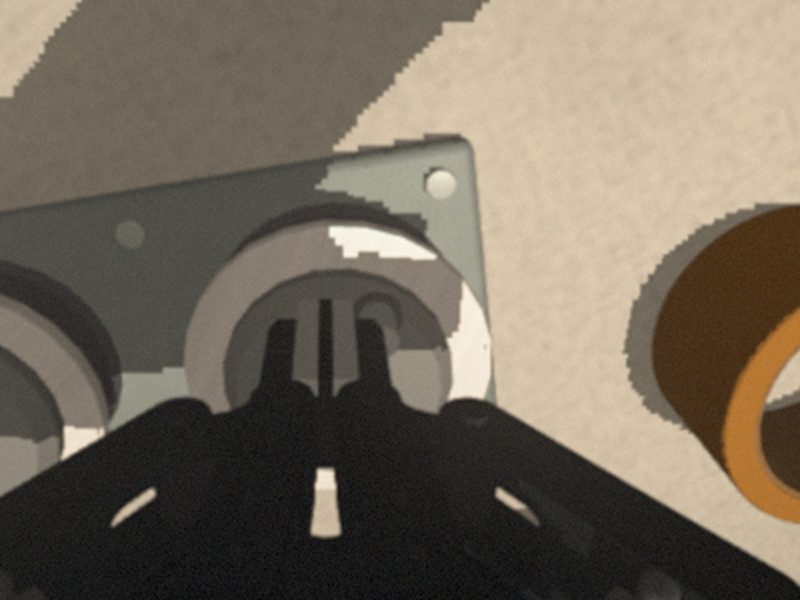

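Run:
```python
from h import *
f=pickle.load(open("w2.pkl","rb"))
o=lambda x,y:(150+(x+.5)/2-.5,100+(y+.5)/2-.5)
P=unproj(f,[o(378,312)],.066)[0]; H=[.5077,.255]; d=P[:2]-H
print(P,np.hypot(*d),np.degrees(np.arctan2(d[1],d[0])))
```

```text
[0.47578094 0.26372933 0.066     ] 0.03309119738976567 164.70456488674432
```

drive_tool(series=[[[0, 0, -0.05], [0, 0, 0]], [[0, 0.08, 0], [0, 0, 0]], [[0, 0.08, 0], [0, 0, 0]], [[0, 0, 0], [0, 0, 0]]])

```text
clock: 11.2
tool_pos: [0.4829, 0.255, 0.0595]
eef_rot: [0.0, -0.002, 1.0, -0.0]
contact_force: [0.6, -0.5, 2.9]
width: 0.0
gripper_force: 1.4
```

drive_tool(series=[[[0, 0.08, 0], [0, 0, 0]], [[0, 0.08, 0], [0, 0, 0]], [[0, 0.08, 0], [0, 0, 0]], [[0, 0, 0], [0, 0, 0]]])

```text
clock: 11.53
tool_pos: [0.4831, 0.2607, 0.0595]
eef_rot: [0.0, -0.002, 1.0, -0.0]
contact_force: [3.4, -2.0, 2.5]
width: 0.0001
gripper_force: 2.8
```

Run:
```python
from h import *
from rig import r
f=r.grab_frame("wrist"); pickle.dump(f,open("w3.pkl","wb"))
i=f["img"][100:400,150:640];cv2.imwrite("pics/w3.png",cv2.resize(i,None,fx=1.6,fy=1.6,interpolation=cv2.INTER_CUBIC)[:,:,::-1])
s=r.get_state();print(s["tool_pos"],s["contact_force"],s["clock"])
```

```text
[0.48301306 0.26072093 0.05954352] [ 3.07063886 -2.623364    1.61564779] 11.5833
```

View pics/w3.png

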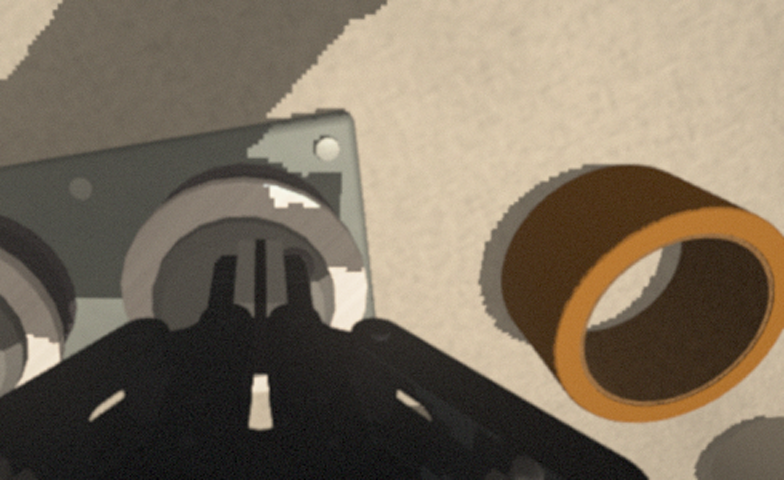

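Hub 1 turned about 15 mm at low force, so it's the free one. The pre-lift view shows the roll clear of the stand at crop (675,300). Next I'll back off and go to the roll.

drive_tool(series=[[[0, -0.4, 0], [0, 0, 0]], [[0, 0, -1], [0, 0, 0]], [[0, 0, -1], [0, 0, 0]], [[0, 0.3, -1], [0, 0, 0]], [[-0.2, 0.8, -1], [0, 0, 0]], [[-0.3, 1, 0], [0, 0, 0]], [[-0.3, 1, 0], [0, 0, 0]], [[-0.3, 1, 0], [0, 0, 0]]])

```text
clock: 12.25
tool_pos: [0.5094, 0.3543, 0.1593]
eef_rot: [-0.001, -0.002, 1.0, 0.001]
contact_force: [-0.5, -0.2, -1.1]
width: -0.0
gripper_force: 0.0
```

drive_tool(series=[[[-0.3, 1, 0], [0, 0, 0]], [[0, 0, 0], [0, 0, 0]], [[0, 0, 0], [0, 0, 0]], [[0, 0, 0], [0, 0, 0]]], fingers=40)

```text
clock: 12.58
tool_pos: [0.5167, 0.3779, 0.1586]
eef_rot: [-0.001, -0.002, 1.0, -0.0]
contact_force: [0.8, -0.7, 0.5]
width: 0.0401
gripper_force: 0.0
```

```bash
python3 - <<'E'
from h import *
from rig import r
f=r.grab_frame("wrist"); pickle.dump(f,open("w4.pkl","wb"))
i=f["img"][:,:,::-1].copy()
t=np.linspace(0,2*np.pi,73)
C=lambda c,R,z:np.c_[c[0]+R*np.cos(t),c[1]+R*np.sin(t),0*t+z]
for c,R,z in[((.5186,.4217),.05,.048),((.5186,.4217),.05,.0),((.5077,.255),.046,.042),((.5077,.255),.029,.052)]:
    cv2.polylines(i,[proj(f,C(c,R,z)).round().astype(int)],True,(0,255,0),1)
cv2.imwrite("pics/w4.png",cv2.resize(i,None,fx=1.25,fy=1.25))
E
python3 go.py .5186 .3787 .02
```

```text
12.63 [0.5169 0.3777 0.1592] x [-1.    -0.004] y [-0.004  1.   ] z [-0.001 -0.    -1.   ] F [ 0.2  0.1 -0.6] q [ 0.94  0.15  0.07 -0.   -1.49 -2.51] go [-0.07  0.04  5.57]
```

View pics/w4.png

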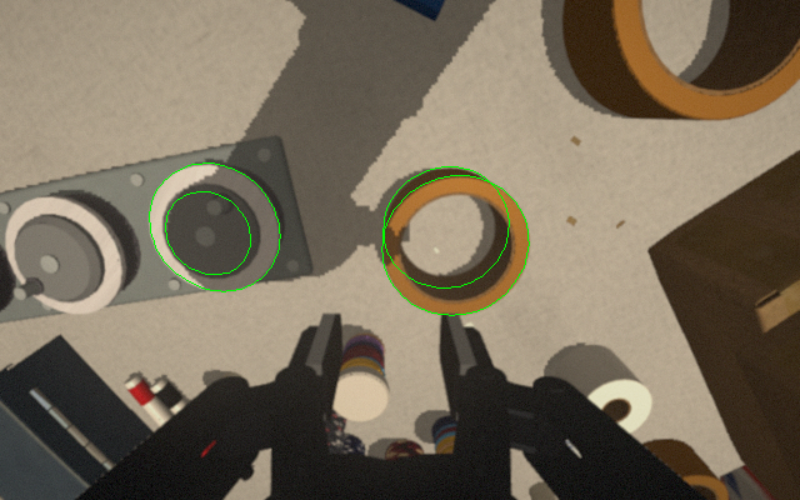

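Run:
```python
from h import *
f=pickle.load(open("w4.pkl","rb"))
P=unproj(f,[(213.5/1.25,203.5/1.25),(28/1.25,286/1.25)],.066)
for p,H in zip(P,([.5077,.255],[.5277,.1363])):
    d=p[:2]-H; print(p,np.hypot(*d),np.degrees(np.arctan2(d[1],d[0])))
for a in (180,165,150,140): print(a,proj(f,[.5077+.026*np.cos(np.radians(a)),.255+.026*np.sin(np.radians(a)),.066])*1.25)
```

```text
[0.48388621 0.26847895 0.066     ] 0.027363822620511912 150.48952002475784
[0.54123499 0.12566373 0.066     ] 0.017214131857019817 -38.16151605710397
180 [[191.78353303 200.06986692]]
165 [[202.5648643  201.45069013]]
150 [[213.02040162 205.56779129]]
140 [[219.42212442 209.68257794]]
```

drive_tool(series=[[[-0.07, 0.04, 1], [0, 0, 0]], [[0, 0, 1], [0, 0, 0]], [[0, 0, 1], [0, 0, 0]], [[0, 0, 1], [0, 0, 0]], [[0, 0, 0.6], [0, 0, 0]], [[0, 0, 0.6], [0, 0, 0]], [[0, 0, 0.4], [0, 0, 0]], [[0, 0, 0], [0, 0, 0]]])

```text
clock: 13.3
tool_pos: [0.5179, 0.3778, 0.0172]
eef_rot: [-0.002, -0.001, 1.0, -0.001]
contact_force: [-0.3, -0.9, -0.5]
width: 0.0397
gripper_force: 0.0
```

drive_tool(series=[[[0, 0, 0], [0, 0, 0]], [[0, 0, 0], [0, 0, 0]], [[0, 0, 0], [0, 0, 0]], [[0, 0, 0], [0, 0, 0]], [[0, 0, 0], [0, 0, 0]]], fingers=5, squeeze=35)

```text
clock: 13.72
tool_pos: [0.5198, 0.3799, 0.0213]
eef_rot: [0.001, -0.002, 1.0, 0.001]
contact_force: [-0.6, -0.6, 6.2]
width: 0.0137
gripper_force: 37.9
```

```bash
python3 go.py .5186 .3787 .1
```

```text
13.72 [0.5198 0.3799 0.0213] x [-1.    -0.004] y [-0.004  1.   ] z [ 0.002  0.001 -1.   ] F [-0.6 -0.6  6.2] q [ 0.94  0.23 -0.1   0.   -1.24 -2.51] go [ 0.04 -0.04 -3.15]
```

drive_tool(series=[[[0, 0, -0.5], [0, 0, 0]], [[0, 0, -1], [0, 0, 0]], [[0, 0, -1], [0, 0, 0]], [[0, 0, -1], [0, 0, 0]], [[0, 0, 0], [0, 0, 0]], [[0, 0, 0], [0, 0, 0]], [[0, 0, 0], [0, 0, 0]]], squeeze=50)

```text
clock: 14.3
tool_pos: [0.5186, 0.3793, 0.1066]
eef_rot: [-0.001, -0.002, 1.0, 0.0]
contact_force: [-0.3, -0.9, -1.1]
width: 0.0132
gripper_force: 51.6
```

```bash
cat > look.py <<'E'
from h import *
from rig import r
import sys
f=r.grab_frame("wrist"); pickle.dump(f,open(sys.argv[1]+".pkl","wb")); s=r.get_state()
M=Rq(s["eef_rot"]).as_matrix(); T=s["tool_pos"]; zb=float(sys.argv[2])  # tape bottom below TCP
i=f["img"][:,:,::-1].copy(); t=np.linspace(0,2*np.pi,73)
for R,z in((.05,0),(.05,.048),(.036,.048)):
    L=np.c_[R*np.cos(t),.043+R*np.sin(t),0*t+zb-z]@M.T+T
    cv2.polylines(i,[proj(f,L).round().astype(int)],True,(0,255,0),1)
cv2.imwrite("pics/"+sys.argv[1]+".png",cv2.resize(i,None,fx=1.25,fy=1.25))
print(s["tool_pos"],s["width"],s["contact_force"],s["ft_torque"])
E
python3 look.py w5 .021; python3 go.py .5077 .212 .11
```

```text
[0.5184454  0.37903274 0.10584995] 0.012637069602923587 [ 0.02940878  0.10444671 -1.09723568] [-0.0220111  -0.00553211  0.00955175]
14.35 [0.5184 0.379  0.1058] x [-1.    -0.003] y [-0.003  1.   ] z [-0.002 -0.001 -1.   ] F [ 0.   0.1 -1.1] q [ 0.94  0.17  0.   -0.   -1.4  -2.51] go [ 0.45 -6.68 -0.16]
```

View pics/w5.png

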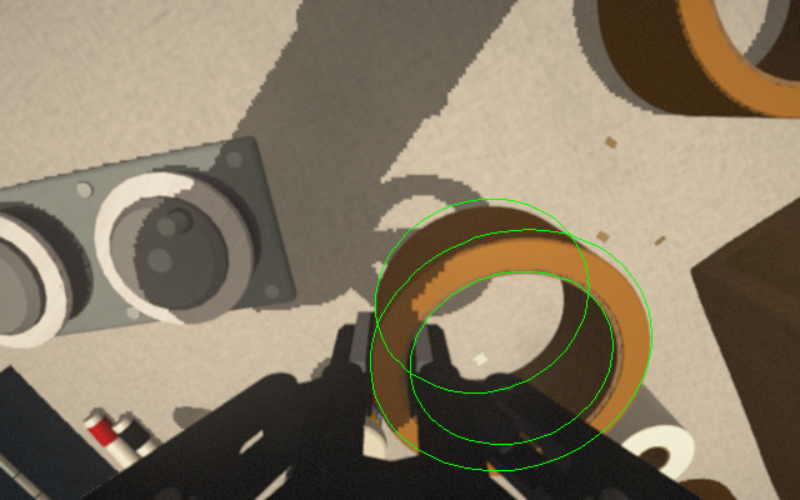

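```bash
cat > fit.py <<'E'
from h import *
import sys
from scipy.optimize import minimize
from rig import r
f=pickle.load(open(sys.argv[1]+".pkl","rb")); s=r.get_state(); M=Rq(s["eef_rot"]).as_matrix(); T=s["tool_pos"]
hsv=cv2.cvtColor(f["img"],cv2.COLOR_RGB2HSV)
m=((hsv[...,0]<20)&(hsv[...,1]>130)&(hsv[...,2]>30)).astype(np.uint8)
roi=np.zeros_like(m); x0,y0,x1,y1=map(int,sys.argv[2:6]); roi[y0:y1,x0:x1]=1
lab=cv2.morphologyEx(m*roi,cv2.MORPH_OPEN,np.ones((3,3),np.uint8))
t=np.linspace(0,2*np.pi,90,endpoint=False)
def ren(p):
    Rt=M@R.from_rotvec([p[3],p[4],0]).as_matrix(); o=np.zeros(m.shape,np.uint8)
    c=lambda Rr,z:(16*proj(f,np.c_[Rr*np.cos(t),Rr*np.sin(t),0*t+z]@Rt.T+T+M@p[:3])).round().astype(np.int32)
    a,b=c(.05,-.024),c(.05,.024)
    cv2.fillConvexPoly(o,cv2.convexHull(np.r_[a,b]),1,cv2.LINE_8,4)
    i1=np.zeros_like(o);i2=i1.copy(); cv2.fillConvexPoly(i1,c(p[5],-.024),1,8,4);cv2.fillConvexPoly(i2,c(p[5],.024),1,8,4)
    return o&~(i1&i2)&roi
cost=lambda p:1-(ren(p)&lab).sum()/max((ren(p)|lab).sum(),1)+2*(p[3]**2+p[4]**2)*.1
p0=np.array([0,.043,-.003,0,0,.0365]); 
S=np.vstack([p0]+[p0+d for d in np.diag([.004,.004,.004,.08,.08,.001])])
q=minimize(cost,p0,method="Nelder-Mead",options=dict(initial_simplex=S,maxiter=600,xatol=1e-5,fatol=1e-5))
print("tool-frame centre",q.x[:3].round(4),"tilt",q.x[3:5].round(3),"rin",q.x[5].round(4),"cost",q.fun.round(3),"p0",cost(p0).round(3))
ctr=T+M@q.x[:3];print("world",ctr)
v=f["img"][:,:,::-1].copy(); cs,_=cv2.findContours(ren(q.x),cv2.RETR_LIST,cv2.CHAIN_APPROX_NONE); cv2.drawContours(v,cs,-1,(0,255,0),1); cs,_=cv2.findContours(lab,cv2.RETR_LIST,cv2.CHAIN_APPROX_NONE); cv2.drawContours(v,cs,-1,(255,0,0),1)
cv2.imwrite("pics/fit_"+sys.argv[1]+".png",v[y0:y1,x0:x1])
E
python3 fit.py w5 300 150 560 285; python3 -c "
import cv2;i=cv2.imread('pics/fit_w5.png');cv2.imwrite('pics/fit_w5b.png',cv2.resize(i,None,fx=2.5,fy=2.5))"
```

```text
tool-frame centre [-0.0034  0.043  -0.0037] tilt [-0.04  -0.033] rin 0.0377 cost 0.171 p0 0.29
world [0.52173222 0.42202707 0.1095169 ]
```

View pics/fit_w5b.png

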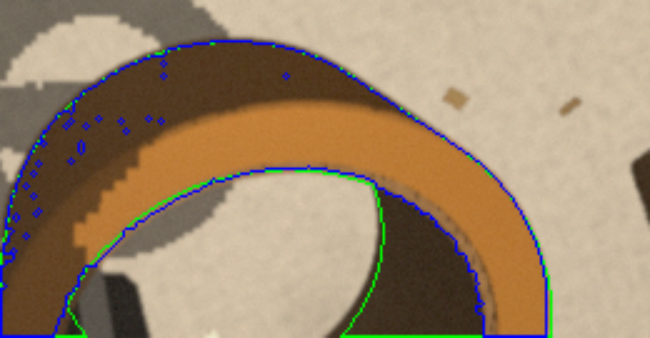

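drive_tool(series=[[[0.07, -0.5, 0], [0, 0, 0]], [[0.07, -1, 0], [0, 0, 0]], [[0.07, -1, 0], [0, 0, 0]], [[0.07, -1, 0], [0, 0, 0]], [[0.07, -1, 0], [0, 0, 0]], [[0.07, -1, 0], [0, 0, 0]], [[0.07, -0.8, 0], [0, 0, 0]], [[0.07, -0.38, 0], [0, 0, 0]]])

```text
clock: 15.02
tool_pos: [0.505, 0.21, 0.1059]
eef_rot: [-0.001, -0.001, 1.0, -0.001]
contact_force: [0.2, 1.0, -1.5]
width: 0.0127
gripper_force: 51.7
```

drive_tool(series=[[[0, 0, 0], [0, 0, 0]], [[0, 0, 0], [0, 0, 0]], [[0, 0, 0], [0, 0, 0]]])

```text
clock: 15.27
tool_pos: [0.5056, 0.2129, 0.1066]
eef_rot: [-0.0, -0.002, 1.0, -0.0]
contact_force: [0.6, -0.2, -1.1]
width: 0.0131
gripper_force: 51.7
```

```bash
python3 look.py w6 .0203; python3 fit.py w6 300 150 560 285; python3 go.py .5043 .212 .08
python3 - <<'E'
from h import *
f=pickle.load(open("w6.pkl","rb")); i=f["img"][:,:,::-1].copy(); t=np.linspace(0,2*np.pi,73)
for Rr,z in((.046,.042),(.029,.052)):
    cv2.polylines(i,[proj(f,np.c_[.5077+Rr*np.cos(t),.255+Rr*np.sin(t),0*t+z]).round().astype(int)],True,(0,255,0),1)
cv2.imwrite("pics/w6b.png",cv2.resize(i[100:380,240:580],None,fx=2,fy=2))
E
```

```text
[0.50559393 0.21307616 0.10662574] 0.013067462703154132 [-0.33780309 -0.58636754 -0.99264708] [-0.01786665 -0.03212236 -0.0479387 ]
tool-frame centre [-0.0033  0.0427 -0.0028] tilt [-0.033 -0.027] rin 0.0384 cost 0.161 p0 0.287
world [0.5087519  0.25574123 0.10937739]
15.32 [0.5056 0.2131 0.1066] x [-1.    -0.004] y [-0.004  1.   ] z [-0.001 -0.    -1.   ] F [-0.3 -0.6 -1. ] q [ 0.76 -0.07 -0.26 -0.   -1.39 -2.33] go [ 0.05 -0.04  1.07]
```

View pics/w6b.png

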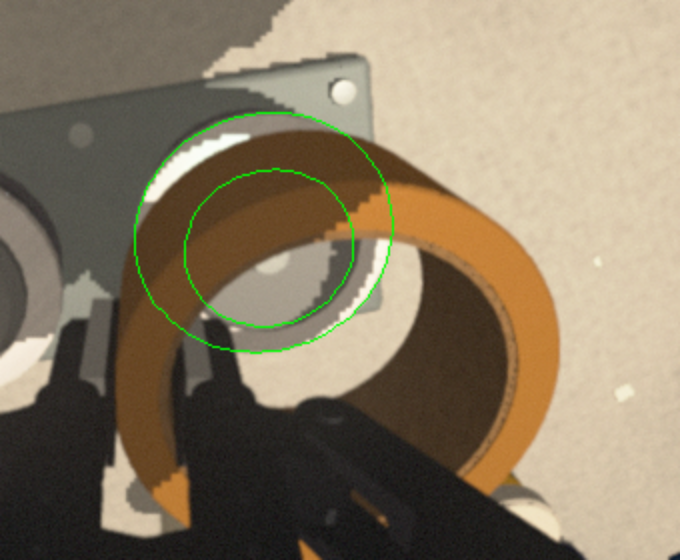

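drive_tool(series=[[[0.04, -0.03, 0.3], [0, 0, 0]], [[0, 0, 0.3], [0, 0, 0]], [[0, 0, 0.3], [0, 0, 0]], [[0, 0, 0.25], [0, 0, 0]], [[0, 0, 0.05], [0, 0, 0]], [[0, 0, 0], [0, 0, 0]], [[0, 0, 0], [0, 0, 0]]])

```text
clock: 15.9
tool_pos: [0.5048, 0.2116, 0.0771]
eef_rot: [0.0, -0.002, 1.0, -0.0]
contact_force: [0.0, 0.6, -0.9]
width: 0.0132
gripper_force: 51.7
```

drive_tool(series=[[[0, 0, 0.1], [0, 0, 0]], [[0, 0, 0.1], [0, 0, 0]], [[0, 0, 0], [0, 0, 0]]])

```text
clock: 16.15
tool_pos: [0.5045, 0.2115, 0.0716]
eef_rot: [-0.0, -0.002, 1.0, 0.0]
contact_force: [0.7, -0.5, -0.5]
width: 0.0126
gripper_force: 51.6
```

drive_tool(series=[[[0, 0, 0.06], [0, 0, 0]], [[0, 0, 0.06], [0, 0, 0]], [[0, 0, 0], [0, 0, 0]]])

```text
clock: 16.4
tool_pos: [0.5045, 0.2115, 0.0687]
eef_rot: [-0.0, -0.002, 1.0, -0.0]
contact_force: [0.4, -1.3, -1.3]
width: 0.0128
gripper_force: 51.6
```

drive_tool(series=[[[0, 0, 0.06], [0, 0, 0]], [[0, 0, 0.06], [0, 0, 0]], [[0, 0, 0], [0, 0, 0]]])

```text
clock: 16.65
tool_pos: [0.5046, 0.2115, 0.0657]
eef_rot: [-0.0, -0.002, 1.0, -0.0]
contact_force: [0.8, -0.6, -0.4]
width: 0.0128
gripper_force: 51.6
```

drive_tool(series=[[[0, 0, 0.05], [0, 0, 0]], [[0, 0, 0.04], [0, 0, 0]], [[0, 0, 0], [0, 0, 0]]])

```text
clock: 16.9
tool_pos: [0.5046, 0.2116, 0.0636]
eef_rot: [-0.0, -0.002, 1.0, -0.0]
contact_force: [0.3, 1.0, -0.3]
width: 0.0131
gripper_force: 51.6
```

drive_tool(series=[[[0, 0, 0.05], [0, 0, 0]], [[0, 0, 0], [0, 0, 0]]])

```text
clock: 17.07
tool_pos: [0.505, 0.2116, 0.0633]
eef_rot: [0.0, -0.002, 1.0, 0.0]
contact_force: [-0.6, -1.0, 3.1]
width: 0.0132
gripper_force: 52.3
```

drive_tool(series=[[[0, 0, 0.04], [0, 0, 0]], [[0, 0, 0], [0, 0, 0]]])

```text
clock: 17.23
tool_pos: [0.5054, 0.2117, 0.0632]
eef_rot: [0.001, -0.002, 1.0, 0.0]
contact_force: [-2.4, -1.8, 7.4]
width: 0.0128
gripper_force: 52.9
```

```bash
sed -i 's/^cv2.imwrite.*//' look.py; python3 look.py w7 .0203; python3 fit.py w7 300 150 560 285
```

```text
[0.50533084 0.21164869 0.06317177] 0.013236400276938592 [-2.80698302 -2.0607339   7.16532657] [-0.44097966  0.84924901  0.07075227]
tool-frame centre [-0.0031  0.0426 -0.0031] tilt [-0.03  -0.022] rin 0.0383 cost 0.158 p0 0.273
world [0.508228   0.25421792 0.0662942 ]
```

The contact moment and the fit agree that the roll bears on its front-right edge, tilted about 2°. I'll level it.

drive_tool(series=[[[0, 0, -0.03], [0.12, 0.09, 0]], [[0, 0, 0], [0.12, 0.09, 0]], [[0, 0, 0], [0, 0, 0]]])

```text
clock: 17.53
tool_pos: [0.5058, 0.2118, 0.0643]
eef_rot: [-0.01, -0.002, 1.0, -0.015]
contact_force: [-2.6, -3.6, 10.3]
width: 0.0132
gripper_force: 55.1
```

```bash
python3 look.py w8 .0203; python3 fit.py w8 300 150 560 285
```

```text
[0.50576493 0.2118391  0.0642275 ] 0.013092713267757745 [-2.01928062 -2.63124517  8.53855304] [-0.32217557  0.68202904  0.13176877]
tool-frame centre [-0.0032  0.0429 -0.0034] tilt [-0.044 -0.033] rin 0.0383 cost 0.156 p0 0.283
world [0.50880419 0.25484721 0.06628731]
```

```bash
sed 's/s=r.get_state()/s=dict(eef_rot=[0,-.002,1,0],tool_pos=np.array([.5169,.3777,.1592]))/; s/p0=np.array.*/p0=np.array([0,.043,.135,0,0,.0365]);/; s/+2\*(p\[3\].*$//' fit.py > fit4.py; python3 fit4.py w4 300 120 440 270
sed 's/+2\*(p\[3\].*$//' fit.py > fitn.py; python3 fitn.py w8 300 150 560 285;  python3 fitn.py w8 300 150 560 250
```

```text
tool-frame centre [-0.0047  0.046   0.139 ] tilt [-0.066 -0.082] rin 0.038 cost 0.354 p0 0.461
world [0.52143076 0.42371616 0.02018521]
tool-frame centre [-0.0032  0.043  -0.0029] tilt [-0.036 -0.035] rin 0.0383 cost 0.157 p0 0.283
world [0.50885654 0.25492691 0.06579738]
tool-frame centre [-0.0033  0.0431 -0.0029] tilt [-0.036 -0.028] rin 0.0386 cost 0.051 p0 0.199
world [0.5089246  0.25501971 0.0658486 ]
```

drive_tool(series=[[[0, 0, 0], [-0.1, -0.07, 0]], [[0, 0, 0], [0, 0, 0]], [[0, 0, 0], [0, 0, 0]], [[0, 0, 0], [0, 0, 0]]], squeeze=20)

```text
clock: 17.92
tool_pos: [0.5056, 0.212, 0.0637]
eef_rot: [-0.006, -0.002, 1.0, -0.008]
contact_force: [-1.4, -1.3, 6.2]
width: 0.0131
gripper_force: 53.5
```

```bash
python3 look.py w9 .0203; python3 fitn.py w9 300 150 560 250; python3 go.py .5 .2 .2
```

```text
[0.50559887 0.21195342 0.06369009] 0.013069276757952593 [-1.90285783 -1.2910375   6.31430093] [-0.07567465  0.20277338  0.05922028]
tool-frame centre [-0.0033  0.043  -0.002 ] tilt [-0.032 -0.037] rin 0.0378 cost 0.057 p0 0.198
world [0.50880284 0.25494694 0.06498706]
17.97 [0.5056 0.212  0.0637] x [-1.    -0.004] y [-0.004  1.   ] z [-0.011 -0.016 -1.   ] F [-1.9 -1.3  6.3] q [ 0.77 -0.04 -0.3   0.   -1.33 -2.33] go [ 0.29 -0.56 -5.44]
```

drive_tool(series=[[[0, 0, 0], [0, 0, 0]], [[0, 0, 0], [0, 0, 0]], [[0, 0, 0], [0, 0, 0]], [[0, 0, 0], [0, 0, 0]]], fingers=10, squeeze=20)

```text
clock: 18.3
tool_pos: [0.5056, 0.212, 0.0637]
eef_rot: [-0.006, -0.002, 1.0, -0.008]
contact_force: [-1.5, -1.6, 5.9]
width: 0.013
gripper_force: 53.5
```

```bash
python3 look.py w10 .0203; python3 fitn.py w10 300 150 560 250
```

```text
[0.50560538 0.21195698 0.06369106] 0.013193619999911088 [-1.26945145 -1.6612008   5.8482477 ] [-0.08183421  0.22725215  0.04756337]
tool-frame centre [-0.0038  0.0438  0.0002] tilt [-0.026 -0.03 ] rin 0.0377 cost 0.066 p0 0.199
world [0.50927763 0.25575381 0.06271315]
```

Seated height is right, the contact moment is near zero and there's a light downforce, so I'm releasing.

drive_tool(series=[[[0, 0, 0], [0, 0, 0]], [[0, 0, 0], [0, 0, 0]], [[0, 0, 0], [0, 0, 0]], [[0, 0, 0], [0, 0, 0]]], fingers=34)

```text
clock: 18.68
tool_pos: [0.5044, 0.2115, 0.0617]
eef_rot: [-0.007, -0.002, 1.0, -0.009]
contact_force: [0.2, 0.0, -0.4]
width: 0.034
gripper_force: 0.0
```

drive_tool(series=[[[0, 0, -0.2], [0, 0, 0]], [[0, 0, -0.4], [0, 0, 0]], [[0, 0, -0.7], [0, 0, 0]], [[0, 0, -1], [0, 0, 0]], [[0, 0, -1], [0, 0, 0]], [[0, 0, -1], [0, 0, 0]], [[0, 0, 0], [0, 0, 0]], [[0, 0, 0], [0, 0, 0]]])

```text
clock: 19.35
tool_pos: [0.507, 0.214, 0.1727]
eef_rot: [-0.005, -0.002, 1.0, -0.007]
contact_force: [0.1, -0.0, -1.0]
width: 0.034
gripper_force: 0.0
```

```bash
cat > chk.py <<'E'
from h import *
from rig import r
f=r.grab_frame("top"); s=r.get_state(); print(s["tool_pos"],s["contact_force"],s["clock"])
f0=pickle.load(open("top0.pkl","rb"))
w=r.grab_frame("wrist"); pickle.dump(w,open("w11.pkl","wb"))
t=np.linspace(0,2*np.pi,720,endpoint=False)
def circ(f,R,z,c0):  # best centre by edge gradient along projected circle
    g=cv2.GaussianBlur(cv2.cvtColor(f["img"],cv2.COLOR_RGB2HSV)[...,1].astype(np.float32),(3,3),0)
    best=[]
    for zz in z:
        for dx in np.arange(-.006,.0061,.0005):
            for dy in np.arange(-.006,.0061,.0005):
                c=np.array(c0)+[dx,dy]; P=lambda r_:proj(f,np.c_[c[0]+r_*np.cos(t),c[1]+r_*np.sin(t),0*t+zz]).astype(np.float32)
                sm=lambda r_:cv2.remap(g,P(r_)[:,None],None,cv2.INTER_LINEAR,borderMode=cv2.BORDER_REPLICATE)
                best.append((float(np.median(sm(R-.002)-sm(R+.002))),zz,*c.round(4)))
    return max(best)
print("wrist",circ(w,.05,[.084,.087,.09,.093,.096],(.5077,.255)))
print("top",circ(f,.05,[.09],(.5077,.255)))
e=proj(w,[[.5077,.255,.09]])[0]; print(e)
a=w["img"][:,:,::-1].copy()
cv2.imwrite("pics/f.png",a)
E
python3 chk.py
```

```text
[0.50623375 0.21364501 0.17072094] [ 0.73383302 -0.16118985 -1.04761545] 19.4
wrist (119.8787841796875, 0.09, np.float64(0.5072), np.float64(0.2545))
top (3.31298828125, 0.09, np.float64(0.5082), np.float64(0.25))
[368.62286667 212.39186271]
```

The roll's rim fits at z = 0.090, centred within 1 mm of the hub axis, so it's seated and flat with the gripper clear. Handing in.

```bash
python3 -c "
from rig import r
print(r.finish_job())"
```

```text
the job is handed in; nothing more can be done
None
```

The job is handed in: hub 1 (left) runs freely, hub 2 is jammed and hub 3 drags, and the middle-sized brown roll is seated flat on hub 1 with the gripper clear and the other things untouched, at about 19.4 s on the robot's clock.

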